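# Complete the spice carrier, lift it and hold it level

### The job

Stand the loose spice jar upright in the empty place of the wooden spice carrier and let go of it. Then take the carrier by its handle, lift it with all four jars in it and hold it level and still, about 10 cm clear of the counter, so that I can wipe under it. Finish while still holding it up; do not knock over or push the other things on the counter.

Things in the scene. Friction and masses are not known exactly. Their poses are not given: they have to be found in the camera images.
- carrier: Loose wooden block 166 (x) x 184 (y) x 28 mm, 0.3 kg empty, 0.75 kg full, with four round pockets 47 mm wide, floors 10 mm above its underside, at x = +-50, y = +-62 mm; a handle spans its middle line y = 0. Origin: centre of the underside, z up. It stands turned up to 0.5 rad from x away from the robot, y to the left. The pocket at x +50, y -62 (far right) is empty, the others hold jars.
- handle: The carrier's fixed handle, same origin and axes: level bar along x, 162 mm long, 16 mm wide (y), 20 mm high, top 152 mm above the underside, on two posts 14 x 16 mm at x = +-74 mm; 134 mm free between the posts.
- grip (a point): Middle of the handle bar, 142 mm above the carrier's underside, over its balance point when full; jar tops in the carrier stand at 115 mm.
- empty_place (a point): Centre of the floor of the empty pocket; axes as the carrier's.
- jar_loose: The spice jar to be put in: round, 41 mm wide, 105 mm high, glass with a dark cap (cap from 84 mm up, 40 mm wide), about 0.11 kg, standing alone on the counter. Origin: centre of its underside, z up along the jar. A wall shelf overhangs the back of the counter (beyond x = 0.6 m): keep the arm clear of it.
- jar_1: Spice jar of the same shape and size, standing in the carrier's pocket at x = +50, y = +62 mm. Origin as above.
- jar_2: Spice jar of the same shape and size, in the pocket at x = -50, y = +62 mm. Origin as above.
- jar_3: Spice jar of the same shape and size, in the pocket at x = -50, y = -62 mm. Origin as above.
- tin: Bystander: squat food tin, 75 mm wide, 58 mm high. Origin: centre of its underside.
- garlic: Bystander: garlic bulb, 60 mm wide, 58 mm high. Origin: centre of its underside.
- salt_box: Bystander: upright paper salt box, 45 x 63 x 112 mm. Origin: centre of its underside.
- mug: Bystander: white mug, 83 x 115 x 86 mm with its handle. Origin: centre of its underside.
Not all that is in view belongs to the job. Leave any green look-alike of the jar_loose alone.

How it is judged:
On the way, in this order (a step that is already met when the one before it is completed fails the run):
1. the loose jar stands in the empty place, let go, the carrier still on the counter (x of jar_loose in the frame of carrier between 0.044 and 0.056 m and y of jar_loose in the frame of carrier between -0.068 and -0.056 m and z of jar_loose in the frame of carrier between 0.004 and 0.016 m and angle between jar_loose's own z axis and vertical below 0.15 rad and contact force between jar_loose and the fingers below 0.1 N and height (world z) of carrier below 0.01 m), for 0.2 s.
2. the carrier is lifted by its handle, level and still, with all four jars in it (height (world z) of carrier between 0.07 and 0.14 m and angle between carrier's own z axis and vertical below 0.1 rad and linear speed of carrier below 0.03 m/s and angular speed of carrier below 0.15 rad/s and contact force between handle and the fingers above 3 N and x of jar_loose in the frame of carrier between 0.044 and 0.056 m and y of jar_loose in the frame of carrier between -0.068 and -0.056 m and z of jar_loose in the frame of carrier between 0.004 and 0.016 m and angle between each of jar_loose, jar_1, jar_2, jar_3's own z axis and vertical below 0.15 rad and x of jar_1 in the frame of carrier between 0.044 and 0.056 m and y of jar_1 in the frame of carrier between 0.056 and 0.068 m and z of jar_1 in the frame of carrier between 0.004 and 0.016 m and x of jar_2 in the frame of carrier between -0.056 and -0.044 m and y of jar_2 in the frame of carrier between 0.056 and 0.068 m and z of jar_2 in the frame of carrier between 0.004 and 0.016 m and x of jar_3 in the frame of carrier between -0.056 and -0.044 m and y of jar_3 in the frame of carrier between -0.068 and -0.056 m and z of jar_3 in the frame of carrier between 0.004 and 0.016 m), for 0.5 s.
At the end, for the whole second after the job is handed in: Carrier underside 70 to 140 mm above the counter, tilt under 0.1 rad, still (under 30 mm/s, 0.15 rad/s), held by its handle in the fingers, no bystander touching it; all four jars in their pockets within 6 mm each way, tilted under 0.15 rad (all of step 2 and contact force between carrier and tin below 0.3 N and contact force between carrier and garlic below 0.3 N and contact force between carrier and salt_box below 0.3 N and contact force between carrier and mug below 0.3 N); the arm keeps its last pose, push and grip.
It fails at once if a bystander (tin, garlic, salt box, mug) is pushed more than 40 mm (distance of any of tin, garlic, salt_box, mug from where it was at the start of the episode above 0.04 m).
It fails at once if the tin, salt box or mug is knocked over (angle between any of tin, salt_box, mug's own z axis and vertical above 0.6 rad).
It fails at once if a jar is tipped over (angle between any of jar_loose, jar_1, jar_2, jar_3's own z axis and vertical above 0.8 rad).
It fails at once if the carrier is tipped by more than 0.3 rad (angle between carrier's own z axis and vertical above 0.3 rad).
It also fails if it takes over 58 s, if anything falls off the work surface, if the arm or the gripper's body presses on something with over 40 N, if the wrist force passes 120 N, or if a joint passes its speed limit or range.

### The arm

A 7-joint arm with a two-finger parallel gripper is mounted at the origin on a cart in front of the work surface, level with it; the furniture and walls round the work are solid. World frame = base frame: x ahead of the robot, y to its left, z up, the work surface at z = 0. Lengths are in m, angles in rad, forces in N, time in s.
With the tool pointing down it reaches from about 0.4 to 0.875 m from the base axis. Payload 6.5 kg.
Tool frame: the origin (TCP) lies on the front face of the gripper's body, between the roots of the fingers; the fingertips stand 64 mm ahead of it and the grasp point (between the pads) lies 45 mm ahead of it; z points along the fingers, y is the line along which they close (so a half turn about z gives the same grasp; the last joint's range is limited). The gripper opens to 88 mm and grips with 3 to 60 N. Pads are 18 mm wide; open, the fingers measure 123 mm over their backs; the gripper's body (75 mm by 187 mm) begins 45 mm behind the grasp point.
Start: joints at [-1.2, 0.536, -0.004, 1.538, 0.003, 1.067, -0.071], TCP at [0.275, 0.589, 0.303] pointing down, gripper open.
Joint ranges: [-2.7, 2.7], [-0.37, 2.16], [-1.27, 1.26], [0.24, 2.4], [-1.31, 4.45], [0.19, 1.91], [-2.76, 2.76]. Speed limits (rad/s): [2.39, 2.39, 3.14, 3.14, 3.14, 3.14, 3.14].

### API

Orientations are given as a unit quaternion [w, x, y, z].
In Python, from plant import robot gives the robot as it stands. The module is installed in compiled form; this text tells all that it offers.
- The arm moves only by the tool carry_out, never from a script. Its arguments are lists of equal length, an entry for each row: "gripper": the opening, from 0 (shut) to 1 (fully open); "slide": the shift along the tool's x, y, z in units of 30 mm (1.0 is 30 mm), a list of three; "roll": the turn about the tool's z in units of 6 degrees (1.0 is 6 degrees). A call has 1 to 5 rows; each row is the pose to reach, as a shift and turn from the pose commanded when the call began, along the tool's axes at that moment; what a row does not reach only later rows make up. A row lasts 1/12 s, in which the tool goes at most 41.7 mm and 7.16 degrees, less where a joint would pass 70% of its speed; a pose out of reach is approached as far as the arm can. A call with a gripper value outside its range is refused whole. The fingers move at their own pace and stop on an object; "squeeze" is the grip in N (left out, the last holds). Time passes only in rows, so rows that repeat a pose let the fingers close. It gives the time, the measured TCP pose, the force, the opening and the grip force at its end, in the units of the state.
- robot.observe(): the state, without advancing time (a new reading comes with each control period).
- robot.snapshot(name): name is "side" or "top"; returns a dict with "frame" (480x640x3 uint8, red, green, blue), "z_map" (480x640 float32, m along the optical axis (not along the pixel's ray), 0 where there is no reading), "fx", "fy", "cx", "cy" (pixels), "rvec" (rotation vector, rad) and "tvec" (3), from world to camera coordinates, as OpenCV has them. Camera axes: x right, y down, z forward; pixel columns grow to the right and rows downward; lengths in m; the calibration is good to about 2 mm. A picture is of the moment at which its call begins.
- robot.hand_in(): hands the job in; it is judged then, once.
The state is a dict: "t": time; "q": joint angles; "joint_velocities": joint speeds; "joint_efforts": joint torques, N m; "tool_pos": TCP position; "tcp_rot": TCP orientation; "ft_force": force on the tool from outside, world axes, zero at the start; "ft_torque": the same for the moment, N m; "opening": finger opening in m; "gripper_force": force on a finger pad.
Only numpy, scipy, OpenCV 4.12 (cv2) and the standard library are available. Lean on these libraries where they do the work, as an engineer would, in place of code of your own. Each camera call takes 0.05 s, during which the arm holds its last target. There are 200 camera calls.

## Working session

There is one attempt and no reset: what is moved stays moved. The work goes in short steps, Python scripts to look and compute and a tool call to move; the robot and the scene stay as the last step left them, time stands still between calls to the robot, and variables do not carry over. Pictures are saved under pics/ and viewed, at most 10 in all, crops included, and the job is handed in when it is done.

Besides the shell and the picture viewer there is one more tool, called after ">>>" in YAML: its name, and indented under it one key for each argument. carry_out: Moves the arm, as the interface text tells. Its arguments: {"type":"object","properties":{"gripper":{"type":"array","items":{"type":"number"}},"slide":{"type":"array","items":{"type":"array","items":{"type":"number"}}},"roll":{"type":"array","items":{"type":"number"}},"squeeze":{"type":"number"}},"required":["gripper","slide","roll"]}

```bash
mkdir -p pics
cat > h.py <<'E'
import numpy as np, cv2
from plant import robot
def snap(n):
    s=robot.snapshot(n); R=cv2.Rodrigues(np.array(s["rvec"],float))[0]; t=np.array(s["tvec"],float).ravel()
    v,u=np.mgrid[0:480,0:640]; z=s["z_map"]
    c=np.stack([(u-s["cx"])/s["fx"]*z,(v-s["cy"])/s["fy"]*z,z],-1)
    w=(c-t)@R; w[z==0]=np.nan
    return s["frame"],w
def save(f,name): cv2.imwrite(name,cv2.cvtColor(f,cv2.COLOR_RGB2BGR))
E
python3 - <<'E'
from h import *
print(robot.observe())
for n in("top","side"):
    f,w=snap(n); save(f,f"pics/{n}0.png"); np.savez(f"{n}0.npz",f=f,w=w)
E
```

```text
{'t': 0.0, 'q': array([-1.20024761,  0.53714676, -0.00442493,  1.53881871,  0.00256319,
        1.06731068, -0.07121239]), 'joint_velocities': array([ 0.00013084,  0.00081643,  0.00019728, -0.00103417,  0.00145275,
       -0.00029558, -0.00131537]), 'joint_efforts': array([ 5.99759687e-05, -5.70999920e+01,  9.90834720e-01, -2.51612288e+01,
       -5.62368147e-02,  1.79457263e-02,  1.58424709e-04]), 'tool_pos': array([0.27474829, 0.58854253, 0.30187291]), 'tcp_rot': array([-1.33447750e-04,  2.16628218e-01,  9.76253815e-01, -8.28267172e-04]), 'ft_force': array([-0.42146908, -0.00231694,  0.23644924]), 'ft_torque': array([-0.03061821,  0.0020869 ,  0.00118452]), 'gripper_force': 0.0, 'opening': 0.08816446929095995}
```

View pics/top0.png

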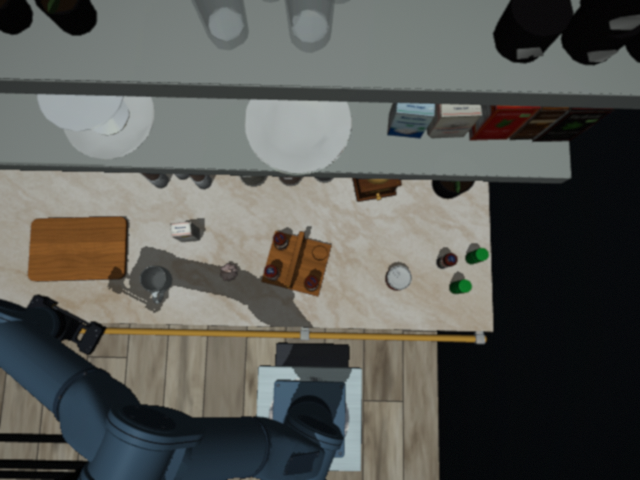

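View pics/side0.png

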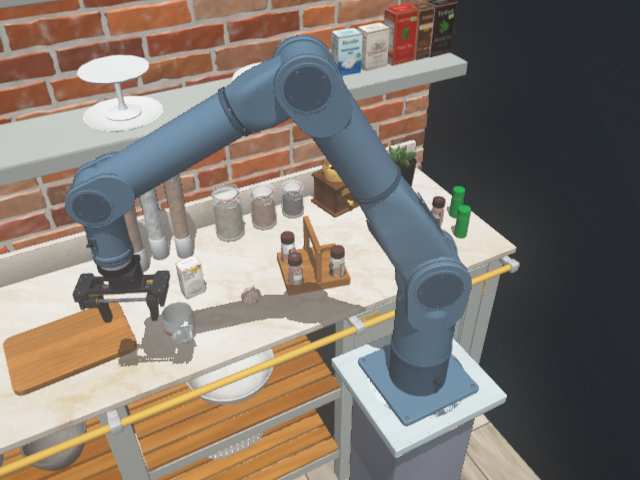

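The top view shows the candidates: a dark-capped jar at (449,260), green look-alikes at (478,255) and (461,286), and jars in the carrier at (281,241), (271,271) and (312,282). The empty pocket is near (319,252) and the tin is at (398,277). By the description the loose jar is the one at (449,260). I'll check that with a crop and measure.

Run:
```python
from h import *
d=np.load("top0.npz"); f,w=d["f"],d["w"]
a=cv2.resize(f[225:305,425:495],None,fx=5,fy=5,interpolation=cv2.INTER_CUBIC)
b=cv2.resize(f[225:305,255:335],None,fx=5,fy=5,interpolation=cv2.INTER_CUBIC)
save(np.hstack([a,b]),"pics/crop1.png")
for (u,v) in [(449,260),(478,255),(461,286),(281,241),(271,271),(312,282),(319,252),(398,277),(297,262),(230,270),(183,230),(154,278),(330,300)]:
    print((u,v),w[v,u].round(3))
# caps / jar tops
for n in("top","side"):
    d=np.load(n+"0.npz");w=d["w"]
    from scipy import ndimage as nd
    m=(w[...,2]>.095)&(w[...,2]<.125)&(w[...,0]>.35)&(w[...,0]<.75)&(w[...,1]>-.6)&(w[...,1]<.3)
    l,k=nd.label(m)
    for i in range(1,k+1):
        p=w[l==i]
        if len(p)>12: print(n,len(p),np.median(p,0).round(4),p.min(0).round(3),p.max(0).round(3),d["f"][l==i].mean(0).round())
    m=(w[...,2]>.14)&(w[...,2]<.17)&(w[...,0]>.35)&(w[...,0]<.75)&(w[...,1]>-.2)&(w[...,1]<.2)
    p=w[m]; 
    if len(p)>5: print("handle",n,len(p),p.mean(0).round(4),cv2.minAreaRect(p[:,:2].astype(np.float32)),p[:,2].max())
```

```text
(449, 260) [ 0.477 -0.406  0.103]
(478, 255) [ 0.494 -0.492  0.105]
(461, 286) [ 0.401 -0.439  0.107]
(281, 241) [0.521 0.092 0.115]
(271, 271) [0.431 0.118 0.118]
(312, 282) [ 0.402 -0.002  0.117]
(319, 252) [ 0.505 -0.021  0.007]
(398, 277) [ 0.427 -0.262  0.06 ]
(297, 262) [0.469 0.047 0.032]
(230, 270) [0.437 0.25  0.055]
(183, 230) [0.547 0.384 0.112]
(154, 278) [0.411 0.496 0.006]
(330, 300) [ 0.355 -0.059 -0.002]
top 43 [0.7156 0.1968 0.1051] [0.712 0.171 0.096] [0.723 0.226 0.124] [60. 61. 57.]
top 20 [0.7177 0.0759 0.1032] [0.715 0.061 0.095] [0.722 0.091 0.114] [79. 78. 75.]
top 381 [ 0.6991 -0.1845  0.116 ] [ 0.676 -0.263  0.095] [ 0.719 -0.133  0.124] [68. 42. 23.]
top 220 [ 0.7037 -0.4331  0.1001] [ 0.681 -0.487  0.095] [ 0.723 -0.377  0.124] [25. 23. 19.]
top 24 [ 0.7146 -0.4077  0.0982] [ 0.704 -0.415  0.095] [ 0.721 -0.395  0.102] [22. 17. 13.]
top 155 [0.5291 0.098  0.1153] [0.51  0.078 0.096] [0.548 0.117 0.122] [56. 31. 27.]
top 152 [ 0.497  -0.5028  0.1046] [ 0.477 -0.524  0.096] [ 0.516 -0.484  0.111] [ 27. 105.  44.]
top 151 [ 0.48   -0.4109  0.105 ] [ 0.46  -0.
[... 1154 characters left out ...]
.398  -0.4496  0.103 ] [ 0.378 -0.469  0.095] [ 0.423 -0.429  0.109] [ 52. 159.  79.]
side 24 [0.5339 0.039  0.1076] [0.527 0.031 0.095] [0.547 0.043 0.121] [126. 100.  76.]
side 153 [0.5208 0.1013 0.1117] [0.504 0.077 0.095] [0.55  0.12  0.118] [107.  86.  79.]
side 169 [0.3955 0.0049 0.111 ] [ 0.377 -0.019  0.095] [0.428 0.023 0.119] [107.  85.  79.]
side 171 [0.4242 0.1243 0.1116] [0.404 0.102 0.095] [0.456 0.143 0.119] [108.  85.  80.]
side 44 [0.3889 0.0689 0.1081] [0.38  0.059 0.095] [0.396 0.076 0.123] [142. 106.  74.]
handle side 491 [0.5994 0.0483 0.1509] ((0.565583348274231, 0.017342090606689453), (0.36825811862945557, 0.36360394954681396), 0.049182139337062836) 0.16971742647020815
```

View pics/crop1.png

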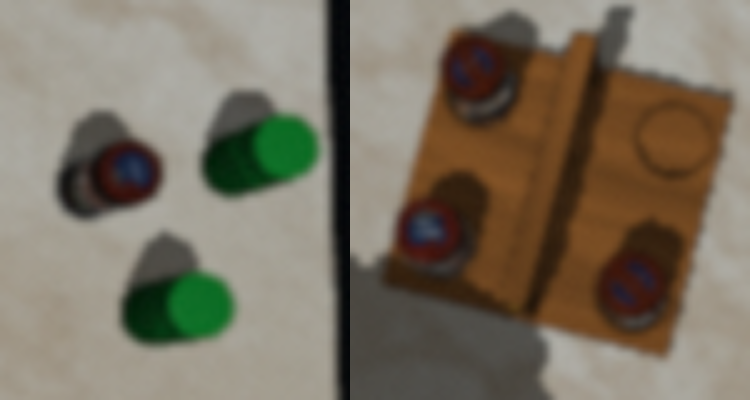

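The crop confirms it: the loose jar with the dark cap is at (449,260), apart from the two green ones. The empty pocket is at about (319,252).

Measured positions:
- **Loose jar:** (0.479, -0.4105)
- **Carrier:** centre (0.466, 0.0495), yaw -0.2315
- **Empty pocket:** (0.5008, -0.022)

The fingers will close along the carrier's x axis (world angle -0.2315) for both picking and placing.

```bash
cat >> h.py <<'E'
from scipy.spatial.transform import Rotation as Ro
def plan(*wps):
    """wps: (x,y,z,closing angle); slides in the present tool axes"""
    o=robot.observe(); q=o["tcp_rot"]; R=Ro.from_quat([*q[1:],q[0]]).as_matrix()
    p=o["tool_pos"]; a=np.arctan2(R[1,1],R[0,1])
    print("t",round(o["t"],2),"p",p.round(4),"ang",round(a,4),"q",o["q"].round(2),"F",o["ft_force"].round(1),"op",o["opening"].round(4),"gf",round(float(o["gripper_force"]),1))
    for w in wps:
        d=np.array(w[:3])-p; s=R.T@d/.03; r=-np.degrees((w[3]-a+np.pi)%(2*np.pi)-np.pi)/6
        print("slide",s.round(2),"roll",round(r,2),"rows",max(np.linalg.norm(d)/.0417,abs(r)/1.19).round(1))
E
python3 - <<'E'
from h import *
plan((.46,.35,.30,-.2315),(.5,.15,.3,-.2315))
E
```

```text
Traceback (most recent call last):
  File "h.py", line 15, in plan
    print("t",round(o["t"],2),"p",p.round(4),"ang",round(a,4),"q",o["q"].round(2),"F",o["ft_force"].round(1),"op",o["opening"].round(4),"gf",round(float(o["gripper_force"]),1))
                                                                                                                  ^^^^^^^^^^^^^^^^^^
AttributeError: 'float' object has no attribute 'round'
```

```bash
sed -i 's/o\["opening"\].round(4)/round(float(o["opening"]),4)/' h.py
python3 - <<'E'
from h import *
plan((.45,.47,.30,-.2315),(.46,.35,.30,-.2315),(.5,.15,.3,-.2315))
E
```

```text
t 0.1 p [0.2748 0.5886 0.302 ] ang 1.134 q [-1.2   0.54 -0.    1.54  0.    1.07 -0.07] F [ 0.2  1.  -0.1] op 0.0881 gf 0.0
slide [-6.96 -1.11  0.07] roll 13.04 rows 11.0
slide [-8.96 -4.59  0.07] roll 13.04 rows 11.0
slide [-12.99 -10.07   0.08] roll 13.04 rows 11.8
```

>>> carry_out:
  gripper: [1,1,1,1,1]
  slide:
    - [-1.2,-0.2,0]
    - [-2.5,-0.4,0]
    - [-3.8,-0.6,0]
    - [-5.1,-0.9,0]
    - [-6.4,-1.1,0]
  roll: [1,2,3,4,5]

```text
t: 0.52
tool_pos: [0.4361, 0.4761, 0.3024]
tcp_rot: [-0.0, 0.464, 0.886, -0.0]
ft_force: [0.4, 0.7, 0.2]
opening: 0.0881
gripper_force: 0.0
```

Run:
```python
from h import *
plan((.50,.28,.30,-.2315),(.5,.15,.3,-.2315))
```

```text
t 0.52 p [0.4361 0.4761 0.3024] ang 0.6053 q [-1.    0.53  0.15  1.56 -0.09  1.06 -0.23] F [0.4 0.7 0.2] op 0.0881 gf 0.0
slide [-6.59 -1.97  0.09] roll 7.99 rows 6.7
slide [-10.15  -4.43   0.09] roll 7.99 rows 8.0
```

>>> carry_out:
  gripper: [1,1,1,1,1]
  slide:
    - [-1.3,-0.4,0]
    - [-2.6,-0.8,0]
    - [-3.9,-1.2,0]
    - [-5.2,-1.6,0]
    - [-6.5,-2,0]
  roll: [1,2,3,4,5]

```text
t: 0.93
tool_pos: [0.4977, 0.2816, 0.3025]
tcp_rot: [-0.0, 0.678, 0.735, -0.0]
ft_force: [1.5, -0.4, 0.3]
opening: 0.0881
gripper_force: 0.0
```

Run:
```python
from h import *
plan((.50,.08,.30,-.2315),(.49,-.12,.3,-.2315))
```

```text
t 0.93 p [0.4977 0.2816 0.3025] ang 0.0818 q [-0.83  0.41  0.31  1.77 -0.15  0.99 -0.38] F [ 1.5 -0.4  0.3] op 0.0881 gf 0.0
slide [-6.7  -0.47  0.08] roll 2.99 rows 4.8
slide [-13.32  -1.35   0.09] roll 2.99 rows 9.6
```

>>> carry_out:
  gripper: [1,1,1,1,1]
  slide:
    - [-1.3,-0.1,0]
    - [-2.6,-0.2,0]
    - [-4,-0.3,0]
    - [-5.3,-0.4,0]
    - [-6.7,-0.5,0]
  roll: [0.6,1.2,1.8,2.4,3]

```text
t: 1.35
tool_pos: [0.4995, 0.081, 0.3026]
tcp_rot: [-0.0, 0.784, 0.621, -0.0]
ft_force: [0.4, 0.6, -0.9]
opening: 0.0883
gripper_force: 0.0
```

Run:
```python
from h import *
plan((.49,-.12,.3,-.2315),(.479,-.4105,.2,-.2315))
```

```text
t 1.35 p [0.4995 0.081  0.3026] ang -0.2299 q [-0.62  0.31  0.45  1.94 -0.16  0.93 -0.32] F [ 0.4  0.6 -0.9] op 0.0883 gf 0.0
slide [-6.6   1.22  0.08] roll 0.02 rows 4.8
slide [-16.11   3.07   3.42] roll 0.02 rows 12.1
```

>>> carry_out:
  gripper: [1,1,1,1,1]
  slide:
    - [-1.3,0.2,0]
    - [-2.6,0.5,0]
    - [-4,0.8,0]
    - [-5.3,1,0]
    - [-6.6,1.2,0]
  roll: [0,0,0,0,0]

```text
t: 1.77
tool_pos: [0.4899, -0.1205, 0.3027]
tcp_rot: [-0.0, 0.783, 0.622, -0.0]
ft_force: [-0.3, 0.8, -0.0]
opening: 0.0881
gripper_force: 0.0
```

>>> carry_out:
  gripper: [1,1,1,1,1]
  slide:
    - [-1.3,0.2,0]
    - [-2.6,0.5,0]
    - [-4,0.8,0]
    - [-5.3,1,0]
    - [-6.4,1.2,0]
  roll: [0,0,0,0,0]

```text
t: 2.18
tool_pos: [0.4812, -0.3166, 0.3026]
tcp_rot: [0.0, 0.783, 0.622, -0.0]
ft_force: [0.4, 0.0, -0.4]
opening: 0.0883
gripper_force: 0.0
```

Run:
```python
from h import *
plan((.479,-.4105,.19,-.2315),(.479,-.4105,.117,-.2315))
```

```text
t 2.18 p [ 0.4812 -0.3166  0.3026] ang -0.2289 q [ 0.08  0.45  0.57  1.77 -0.28  1.    0.53] F [ 0.4  0.  -0.4] op 0.0883 gf 0.0
slide [-3.06  0.64  3.76] roll 0.02 rows 3.5
slide [-3.06  0.64  6.19] roll 0.02 rows 5.0
```

>>> carry_out:
  gripper: [1,1,1,1,1]
  slide:
    - [-1,0.2,0.9]
    - [-2,0.4,1.8]
    - [-3.1,0.6,2.6]
    - [-3.1,0.6,3.3]
    - [-3.1,0.6,3.5]
  roll: [0,0,0,0,0]

```text
t: 2.6
tool_pos: [0.4763, -0.409, 0.1939]
tcp_rot: [-0.003, 0.784, 0.621, -0.001]
ft_force: [0.5, 0.2, 0.3]
opening: 0.0881
gripper_force: 0.0
```

Run:
```python
from h import *
plan((.479,-.4105,.117,-.2315))
```

```text
t 2.6 p [ 0.4763 -0.409   0.1939] ang -0.2307 q [ 0.3   0.68  0.49  1.7  -0.4   0.87  0.73] F [0.5 0.2 0.3] op 0.0881 gf 0.0
slide [-0.03  0.11  2.56] roll 0.01 rows 1.8
```

>>> carry_out:
  gripper: [1,1,1,1,1]
  slide:
    - [0,0,0.7]
    - [0,0,1.4]
    - [0,0,2]
    - [0,0,2.5]
    - [0,0,2.5]
  roll: [0,0,0,0,0]

```text
t: 3.02
tool_pos: [0.4785, -0.4059, 0.1203]
tcp_rot: [-0.002, 0.782, 0.623, -0.0]
ft_force: [0.1, 0.7, 0.5]
opening: 0.0884
gripper_force: 0.0
```

Run:
```python
from h import *
plan((.479,-.4105,.117,-.2315))
f,w=snap("side"); save(cv2.resize(f[170:270,390:500],None,fx=5,fy=5),"pics/s1.png")
```

```text
t 3.02 p [ 0.4785 -0.4059  0.1203] ang -0.2257 q [ 0.33  0.78  0.44  1.72 -0.45  0.75  0.77] F [0.1 0.7 0.5] op 0.0884 gf 0.0
slide [-0.15  0.05  0.11] roll 0.06 rows 0.1
```

View pics/s1.png

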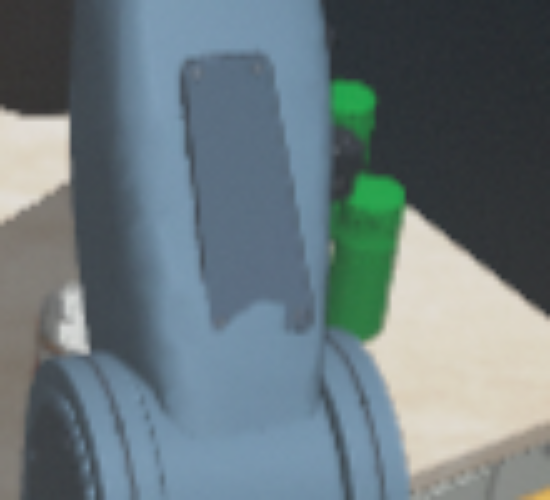

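The side camera is blocked by the arm; only the greens at right are visible, and they stand undisturbed. I'll correct the small offset and close with a moderate grip.

>>> carry_out:
  gripper: [1,1,0.3,0.3,0.3]
  slide:
    - [-0.15,0.05,0.1]
    - [-0.15,0.05,0.1]
    - [-0.15,0.05,0.1]
    - [-0.15,0.05,0.1]
    - [-0.15,0.05,0.1]
  roll: [0,0,0,0,0]
  squeeze: 20

```text
t: 3.48
tool_pos: [0.4796, -0.4132, 0.1204]
tcp_rot: [0.0, 0.783, 0.622, 0.0]
ft_force: [-0.6, 0.4, 0.4]
opening: 0.0704
gripper_force: 0.0
```

>>> carry_out:
  gripper: [0.3,0.3,0.3,0.3,0.3]
  slide:
    - [0,0,0]
    - [0,0,0]
    - [0,0,0]
    - [0,0,0]
    - [0,0,0]
  roll: [0,0,0,0,0]

```text
t: 3.9
tool_pos: [0.4795, -0.413, 0.1197]
tcp_rot: [0.0, 0.783, 0.622, 0.0]
ft_force: [0.9, -0.4, -0.2]
opening: 0.04
gripper_force: 20.0
```

Run:
```python
from h import *
plan((.479,-.4105,.117,-.2315),(.479,-.4105,.23,-.2315))
```

```text
t 3.9 p [ 0.4795 -0.413   0.1197] ang -0.2272 q [ 0.34  0.79  0.44  1.71 -0.46  0.75  0.78] F [ 0.9 -0.4 -0.2] op 0.04 gf 20.0
slide [ 0.08 -0.03  0.09] roll 0.04 rows 0.1
slide [ 0.08 -0.03 -3.68] roll 0.04 rows 2.6
```

>>> carry_out:
  gripper: [0.3,0.3,0.3,0.3,0.3]
  slide:
    - [0,0,-0.4]
    - [0,0,-1.2]
    - [0,0,-2.1]
    - [0,0,-3]
    - [0,0,-3.7]
  roll: [0,0,0,0,0]

```text
t: 4.32
tool_pos: [0.4794, -0.4135, 0.2336]
tcp_rot: [0.001, 0.783, 0.622, 0.0]
ft_force: [-0.3, -0.2, -1.3]
opening: 0.0399
gripper_force: 20.0
```

Run:
```python
from h import *
plan((.49,-.21,.25,-.2315),(.5008,-.022,.25,-.2315))
```

```text
t 4.32 p [ 0.4794 -0.4135  0.2336] ang -0.2278 q [ 0.28  0.63  0.52  1.67 -0.37  0.94  0.71] F [-0.3 -0.2 -1.3] op 0.0399 gf 20.0
slide [ 6.69 -1.19 -0.56] roll 0.04 rows 4.9
slide [12.87 -2.25 -0.56] roll 0.04 rows 9.4
```

>>> carry_out:
  gripper: [0.3,0.3,0.3,0.3,0.3]
  slide:
    - [0.6,-0.1,-0.3]
    - [1.7,-0.3,-0.6]
    - [2.8,-0.5,-0.6]
    - [3.9,-0.7,-0.6]
    - [4.9,-0.85,-0.6]
  roll: [0,0,0,0,0]

```text
t: 4.73
tool_pos: [0.4874, -0.2621, 0.2496]
tcp_rot: [-0.0, 0.783, 0.622, 0.0]
ft_force: [0.4, 0.1, -1.1]
opening: 0.0403
gripper_force: 20.0
```

>>> carry_out:
  gripper: [0.3,0.3,0.3,0.3,0.3]
  slide:
    - [1,-0.2,0]
    - [2,-0.4,0]
    - [3,-0.6,0]
    - [3.9,-0.8,0]
    - [4.5,-0.9,0]
  roll: [0,0,0,0,0]

```text
t: 5.15
tool_pos: [0.4915, -0.1234, 0.2493]
tcp_rot: [-0.001, 0.782, 0.623, 0.0]
ft_force: [0.6, -0.2, -2.1]
opening: 0.0403
gripper_force: 20.0
```

Run:
```python
from h import *
plan((.5008,-.022,.25,-.2315))
```

```text
t 5.15 p [ 0.4915 -0.1234  0.2493] ang -0.225 q [-0.27  0.4   0.54  1.99 -0.28  0.82  0.2 ] F [ 0.6 -0.2 -2.1] op 0.0403 gf 20.0
slide [ 3.36 -0.45 -0.02] roll 0.06 rows 2.4
```

>>> carry_out:
  gripper: [0.3,0.3,0.3,0.3,0.3]
  slide:
    - [0.8,-0.1,0]
    - [1.7,-0.2,0]
    - [2.6,-0.3,0]
    - [3.3,-0.4,0]
    - [3.4,-0.45,0]
  roll: [0,0,0,0,0]

```text
t: 5.57
tool_pos: [0.502, -0.0196, 0.2492]
tcp_rot: [-0.001, 0.781, 0.624, 0.001]
ft_force: [0.3, 0.4, -0.8]
opening: 0.0403
gripper_force: 20.0
```

Run:
```python
from h import *
plan((.5008,-.022,.25,-.2315))
f1,w1=snap("side"); f2,w2=snap("top"); np.savez("c.npz",f1=f1,w1=w1,f2=f2,w2=w2)
a=cv2.resize(f1[190:310,230:380],None,fx=3.2,fy=3.2,interpolation=cv2.INTER_CUBIC)
b=cv2.resize(f2[210:310,240:350],None,fx=2.8,fy=2.8*384/280,interpolation=cv2.INTER_CUBIC)
save(np.hstack([a,cv2.resize(b,(308,384))]),"pics/c2.png")
```

```text
t 5.57 p [ 0.502  -0.0196  0.2492] ang -0.2219 q [-0.47  0.39  0.52  2.   -0.27  0.82 -0.02] F [ 0.3  0.4 -0.8] op 0.0403 gf 20.0
slide [-0.09 -0.02 -0.03] roll 0.09 rows 0.1
```

View pics/c2.png

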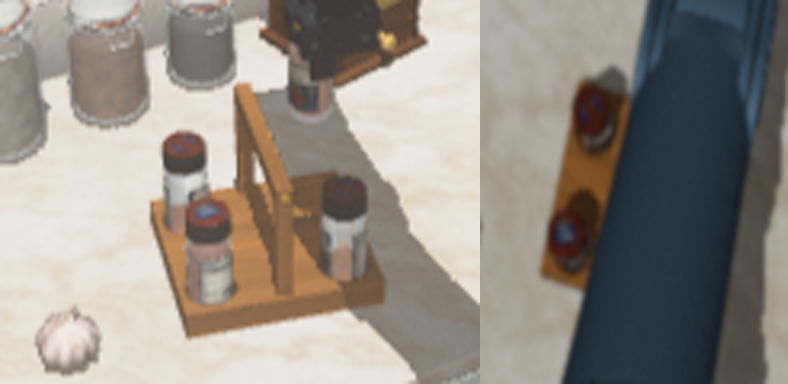

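The left view shows the jar hanging upright in the gripper at crop (312,90), and the carrier undisturbed. I'll fit circles of known radius to the jar surfaces in the side depth map, so the relative offset is free of bias.

Run:
```python
from h import *
from scipy.optimize import least_squares
c=np.load("c.npz"); w=c["w1"]
def fit(g,z0,z1,r=.0205):
    m=(w[...,2]>z0)&(w[...,2]<z1)&(np.hypot(w[...,0]-g[0],w[...,1]-g[1])<.03)
    p=w[m]; s=least_squares(lambda x:np.hypot(p[:,0]-x[0],p[:,1]-x[1])-r,g,loss="soft_l1",f_scale=.002)
    return s.x,len(p),p[:,2].min(),np.sqrt(np.mean(s.fun**2))
J=[]
for g in[(.529,.098),(.4315,.121),(.4033,.001)]:
    x=fit(g,.045,.105); J.append(x[0]); print("carrier",x[0].round(4),x[1:])
j1,j2,j3=J; c0=(j1+j3)/2; y1=np.arctan2(*(j1-j2)[::-1]); y2=np.arctan2(*(j2-j3)[::-1])-np.pi/2
print("centre",c0.round(4),"yaw",y1,y2,"empty",(j1+j3-j2).round(4))
for z in[(.132,.17),(.132,.15),(.15,.17)]:
    x=fit((.501,-.022),*z); print("held",x[0].round(4),x[1:])
```

```text
carrier [0.5304 0.0982] (193, np.float64(0.04502922457821251), np.float64(0.0029026051019503565))
carrier [0.4325 0.1212] (224, np.float64(0.04547298470213043), np.float64(0.0026182260550466955))
carrier [4.039e-01 2.000e-04] (238, np.float64(0.045121202735871196), np.float64(0.00255385636935632))
centre [0.4671 0.0492] yaw -0.23177311061480307 -0.23193669940833983 empty [ 0.5018 -0.0229]
held [ 0.5017 -0.0178] (143, np.float64(0.1325266245634857), np.float64(0.00253643971408826))
held [ 0.5013 -0.0175] (63, np.float64(0.1325266245634857), np.float64(0.0025137526159260764))
held [ 0.5021 -0.018 ] (80, np.float64(0.15012077506143742), np.float64(0.0025156874652593076))
```

Run:
```python
from h import *
plan((.502,-.0245,.185,-.2315),(.502,-.0245,.135,-.2315))
```

```text
t 5.67 p [ 0.5015 -0.0233  0.2492] ang -0.2252 q [-0.46  0.39  0.52  2.   -0.27  0.82 -0.02] F [ 0.3 -0.  -0.2] op 0.0401 gf 20.0
slide [-0.04  0.03  2.14] roll 0.06 rows 1.5
slide [-0.04  0.02  3.81] roll 0.06 rows 2.7
```

>>> carry_out:
  gripper: [0.3,0.3,0.3,0.3,0.3]
  slide:
    - [0,0,0.6]
    - [0,0,1.3]
    - [-0.04,0.02,1.9]
    - [-0.04,0.02,2.1]
    - [-0.04,0.02,2.1]
  roll: [0,0,0,0,0]

```text
t: 6.08
tool_pos: [0.5009, -0.0269, 0.1849]
tcp_rot: [-0.0, 0.783, 0.621, -0.001]
ft_force: [0.2, 0.2, -1.3]
opening: 0.0401
gripper_force: 20.0
```

>>> carry_out:
  gripper: [0.3,0.3,0.3]
  slide:
    - [0,0,0]
    - [0,0,0]
    - [0,0,0]
  roll: [0,0,0]

```text
t: 6.33
tool_pos: [0.5026, -0.0256, 0.1868]
tcp_rot: [0.001, 0.783, 0.622, 0.001]
ft_force: [1.7, 0.1, -0.8]
opening: 0.0405
gripper_force: 20.0
```

```bash
cat > m.py <<'E'
from h import *
from scipy.optimize import least_squares
def meas(g,z0,z1,w,r=.0205):
    m=(w[...,2]>z0)&(w[...,2]<z1)&(np.hypot(w[...,0]-g[0],w[...,1]-g[1])<.03)
    p=w[m]; s=least_squares(lambda x:np.hypot(p[:,0]-x[0],p[:,1]-x[1])-r,g,loss="soft_l1",f_scale=.002)
    return s.x.round(4),len(p)
E
python3 - <<'E'
from m import *
f,w=snap("side")
print(meas((.5015,-.022),.068,.105,w))
J=[meas(g,.045,.105,w)[0] for g in[(.529,.098),(.4315,.121),(.4033,.001)]]; print(J,J[0]+J[2]-J[1])
plan((.502,-.0245,.133,-.2315))
E
```

```text
(array([ 0.502 , -0.0239]), 129)
[array([0.53  , 0.0984]), array([0.4322, 0.1213]), array([0.4042, 0.0006])] [ 0.502  -0.0223]
t 6.38 p [ 0.5025 -0.0255  0.1867] ang -0.2274 q [-0.41  0.5   0.46  2.03 -0.35  0.68  0.05] F [ 0.1  0.3 -1. ] op 0.0403 gf 20.0
slide [ 0.03 -0.03  1.79] roll 0.04 rows 1.3
```

>>> carry_out:
  gripper: [0.3,0.3,0.3,0.3,0.3]
  slide:
    - [0.04,0,0]
    - [0.04,0,0.4]
    - [0.04,0,0.7]
    - [0.04,0,1]
    - [0.04,0,1.2]
  roll: [0,0,0,0,0]

```text
t: 6.8
tool_pos: [0.5014, -0.0241, 0.1481]
tcp_rot: [-0.001, 0.783, 0.622, -0.001]
ft_force: [-0.8, 0.3, -0.8]
opening: 0.0401
gripper_force: 20.0
```

>>> carry_out:
  gripper: [0.3,0.3,0.3,0.3,0.3]
  slide:
    - [0,0,0.15]
    - [0,0,0.3]
    - [0,0,0.45]
    - [0,0,0.5]
    - [0,0,0.5]
  roll: [0,0,0,0,0]

```text
t: 7.22
tool_pos: [0.5021, -0.0242, 0.1344]
tcp_rot: [-0.0, 0.783, 0.622, -0.0]
ft_force: [0.0, 0.0, -2.3]
opening: 0.0401
gripper_force: 20.0
```

Run:
```python
from m import *
f,w=snap("side")
print(meas((.5015,-.022),.045,.06,w))
J=[meas(g,.045,.105,w)[0] for g in[(.529,.098),(.4315,.121),(.4033,.001)]]; print(J,J[0]+J[2]-J[1])
plan((.502,-.0245,.130,-.2315))
```

```text
(array([ 0.5016, -0.0225]), 38)
[array([0.5297, 0.098 ]), array([0.4321, 0.121 ]), array([4.041e-01, 2.000e-04])] [ 0.5017 -0.0228]
t 7.27 p [ 0.5022 -0.0242  0.1347] ang -0.2275 q [-0.36  0.59  0.4   2.05 -0.41  0.58  0.1 ] F [ 0.3 -0.7 -0.4] op 0.0404 gf 20.0
slide [-0.01 -0.01  0.16] roll 0.04 rows 0.1
```

>>> carry_out:
  gripper: [0.3,0.3,0.3,0.3,0.3]
  slide:
    - [0,0,0.05]
    - [0,0,0.1]
    - [0,0,0.14]
    - [0,0,0.14]
    - [0,0,0.14]
  roll: [0,0,0,0,0]

```text
t: 7.68
tool_pos: [0.5022, -0.0241, 0.1305]
tcp_rot: [0.0, 0.783, 0.622, 0.0]
ft_force: [-1.4, 0.6, -1.1]
opening: 0.0405
gripper_force: 20.0
```

>>> carry_out:
  gripper: [0.7,0.7,0.7,0.7,0.7]
  slide:
    - [0,0,0]
    - [0,0,0]
    - [0,0,0]
    - [0,0,0]
    - [0,0,0]
  roll: [0,0,0,0,0]

```text
t: 8.1
tool_pos: [0.5023, -0.0242, 0.1306]
tcp_rot: [0.0, 0.783, 0.622, 0.0]
ft_force: [-0.8, 0.7, 0.3]
opening: 0.0617
gripper_force: 0.0
```

Run:
```python
from m import *
f,w=snap("side"); save(cv2.resize(f[190:310,230:380],None,fx=4,fy=4,interpolation=cv2.INTER_CUBIC),"pics/p1.png")
print(meas((.5015,-.022),.045,.06,w))
J=[meas(g,.045,.105,w)[0] for g in[(.529,.098),(.4315,.121),(.4033,.001)]]; print(J,J[0]+J[2]-J[1])
plan((.502,-.0245,.25,-.2315))
```

```text
(array([ 0.4999, -0.0236]), 29)
[array([0.5296, 0.0982]), array([0.4324, 0.1208]), array([0.4035, 0.0005])] [ 0.5007 -0.0221]
t 8.15 p [ 0.5022 -0.0241  0.1306] ang -0.2274 q [-0.35  0.6   0.4   2.05 -0.41  0.57  0.11] F [-0.1 -0.4 -0.4] op 0.0617 gf 0.0
slide [-0.01 -0.   -3.98] roll 0.04 rows 2.9
```

View pics/p1.png

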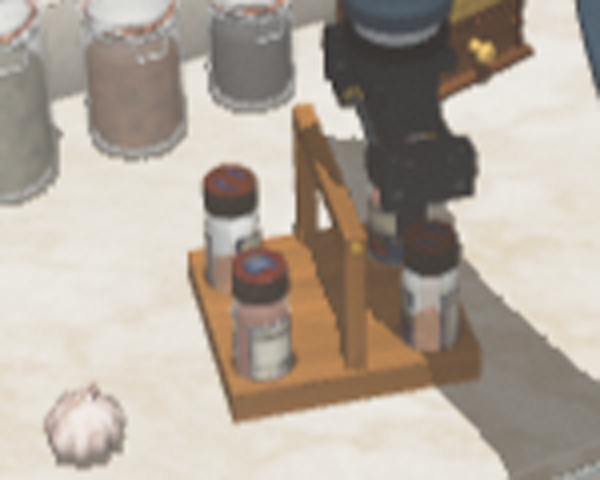

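The jar stands in the far-right pocket at crop (385,230), released, and the other jars and the carrier haven't moved. Next I raise straight up.

>>> carry_out:
  gripper: [0.7,0.7,0.7,0.7,0.7]
  slide:
    - [0,0,-0.3]
    - [0,0,-1.2]
    - [0,0,-2.3]
    - [0,0,-3.4]
    - [0,0,-4.2]
  roll: [0,0,0,0,0]

```text
t: 8.57
tool_pos: [0.5026, -0.0246, 0.2595]
tcp_rot: [0.001, 0.783, 0.622, 0.001]
ft_force: [0.8, 0.8, 0.5]
opening: 0.0615
gripper_force: 0.0
```

Run:
```python
from m import *
f,w=snap("side")
print(meas((.5015,-.022),.08,.112,w),meas((.5015,-.022),.045,.075,w))
J=[meas(g,.045,.105,w)[0] for g in[(.529,.098),(.4315,.121),(.4033,.001)]]; print(J,J[0]+J[2]-J[1])
# handle bar: points along centre line near top
c=np.array([.4665,.0493]); a=-.2315
d=w[...,:2]-c; X=d[...,0]*np.cos(a)+d[...,1]*np.sin(a); Y=-d[...,0]*np.sin(a)+d[...,1]*np.cos(a)
for n,(W,XX,YY) in {"side":(w,X,Y)}.items():
    m=(abs(XX)<.06)&(abs(YY)<.03)&(W[...,2]>.146)&(W[...,2]<.158); print("bar top",m.sum(),np.median(YY[m]),W[m][:,2].mean(),np.polyfit(XX[m],YY[m],1))
plan((.4665,.0493,.26,1.3393),(.4665,.0493,.187,1.3393))
W=np.load("top0.npz")["w"]; d=W[...,:2]-c; X=d[...,0]*np.cos(a)+d[...,1]*np.sin(a); Y=-d[...,0]*np.sin(a)+d[...,1]*np.cos(a)
m=(abs(X)<.08)&(abs(Y)<.03)&(W[...,2]>.146)&(W[...,2]<.158); print("top",m.sum(),Y[m].min(),Y[m].max(),np.median(Y[m]),np.polyfit(X[m],Y[m],1),X[m].min(),X[m].max())
```

```text
(array([ 0.5026, -0.0236]), 154) (array([ 0.5019, -0.0233]), 97)
[array([0.53  , 0.0979]), array([0.4323, 0.121 ]), array([4.046e-01, 3.000e-04])] [ 0.5023 -0.0228]
bar top 136 0.0012530896936799986 0.15010992094714742 [0.0015892  0.00131624]
t 8.62 p [ 0.5046 -0.0248  0.263 ] ang -0.2285 q [-0.48  0.37  0.54  1.98 -0.26  0.84 -0.02] F [ 1.5 -0.7  3.5] op 0.0616 gf 0.0
slide [ 2.12 -1.8   0.09] roll -14.97 rows 12.6
slide [ 2.11 -1.82  2.53] roll -14.97 rows 12.6
top 303 -0.007688251133289411 0.008587288997199448 0.0002372867793010991 [-9.23106864e-05  2.38976637e-04] -0.0793154511525718 0.07998116509814329
```

>>> carry_out:
  gripper: [1,1,1,1,1]
  slide:
    - [0.4,-0.4,0]
    - [0.9,-0.8,0]
    - [1.3,-1.2,0]
    - [1.8,-1.6,0]
    - [2.1,-1.8,0]
  roll: [-1.1,-2.2,-3.3,-4.4,-5.5]

```text
t: 9.03
tool_pos: [0.4626, 0.051, 0.2568]
tcp_rot: [-0.0, 0.571, 0.821, 0.0]
ft_force: [-0.4, 1.0, 0.2]
opening: 0.0884
gripper_force: 0.0
```

>>> carry_out:
  gripper: [1,1,1,1,1]
  slide:
    - [0,0,0]
    - [0,0,0]
    - [0,0,0]
    - [0,0,0]
    - [0,0,0]
  roll: [-1.1,-2.2,-3.3,-4.4,-5.5]

```text
t: 9.45
tool_pos: [0.4637, 0.0493, 0.2569]
tcp_rot: [0.0, 0.315, 0.949, 0.0]
ft_force: [-1.0, 0.7, 0.6]
opening: 0.0878
gripper_force: 0.0
```

>>> carry_out:
  gripper: [1,1,1,1,1]
  slide:
    - [0,0,0]
    - [0,0,0]
    - [0,0,0]
    - [0,0,0]
    - [0,0,0]
  roll: [-1,-2,-3,-4,-4]

```text
t: 9.87
tool_pos: [0.4637, 0.0491, 0.2569]
tcp_rot: [0.0, 0.112, 0.994, -0.0]
ft_force: [0.9, 0.1, 0.3]
opening: 0.0878
gripper_force: 0.0
```

Run:
```python
from h import *
plan((.467,.0478,.26,1.3393),(.467,.0478,.187,1.3393))
```

```text
t 9.87 p [0.4637 0.0491 0.2569] ang 1.3467 q [-0.36  0.29  0.19  2.06 -0.08  0.8   1.22] F [0.9 0.1 0.3] op 0.0878 gf 0.0
slide [-0.12 -0.02 -0.1 ] roll 0.07 rows 0.1
slide [-0.12 -0.02  2.33] roll 0.07 rows 1.7
```

>>> carry_out:
  gripper: [1,1,1,1,1]
  slide:
    - [-0.1,0,0.4]
    - [-0.1,0,1]
    - [-0.1,0,1.6]
    - [-0.1,0,2.1]
    - [-0.1,0,2.35]
  roll: [0.07,0.07,0.07,0.07,0.07]

```text
t: 10.28
tool_pos: [0.4659, 0.0485, 0.1847]
tcp_rot: [-0.001, 0.119, 0.993, -0.0]
ft_force: [-0.5, 0.6, 0.2]
opening: 0.0882
gripper_force: 0.0
```

>>> carry_out:
  gripper: [1,1,1]
  slide:
    - [0,0,0]
    - [0,0,0]
    - [0,0,0]
  roll: [0,0,0]

```text
t: 10.53
tool_pos: [0.4672, 0.0488, 0.1868]
tcp_rot: [0.001, 0.118, 0.993, 0.0]
ft_force: [-0.3, 0.5, -0.1]
opening: 0.0883
gripper_force: 0.0
```

Run:
```python
from m import *
plan((.467,.0478,.187,1.3393))
f,w=snap("side"); save(cv2.resize(f[170:310,230:380],None,fx=4,fy=4,interpolation=cv2.INTER_CUBIC),"pics/g1.png")
```

```text
t 10.53 p [0.4672 0.0488 0.1868] ang 1.3352 q [-0.34  0.42  0.17  2.1  -0.12  0.63  1.24] F [-0.3  0.5 -0.1] op 0.0883 gf 0.0
slide [ 0.   -0.03 -0.01] roll -0.04 rows 0.0
```

View pics/g1.png

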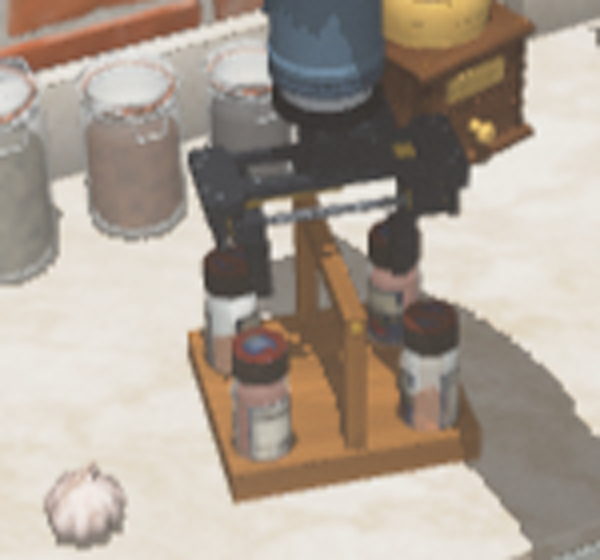

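The picture shows all four jars upright and the fingers straddling the handle bar. I'll close on it.

>>> carry_out:
  gripper: [0.6,0.5,0.4,0.35,0.3]
  slide:
    - [0,0,0]
    - [0,0,0]
    - [0,0,0]
    - [0,0,0]
    - [0,0,0]
  roll: [0,0,0,0,0]
  squeeze: 15

```text
t: 11.0
tool_pos: [0.4667, 0.0487, 0.1861]
tcp_rot: [0.0, 0.117, 0.993, 0.0]
ft_force: [0.2, -0.8, -0.3]
opening: 0.0572
gripper_force: 0.0
```

>>> carry_out:
  gripper: [0.25,0.2,0.15,0.1,0.1]
  slide:
    - [0,0,0]
    - [0,0,0]
    - [0,0,0]
    - [0,0,0]
    - [0,0,0]
  roll: [0,0,0,0,0]

```text
t: 11.42
tool_pos: [0.4667, 0.0487, 0.186]
tcp_rot: [-0.0, 0.117, 0.993, -0.0]
ft_force: [0.0, -0.2, -0.1]
opening: 0.0235
gripper_force: 0.0
```

>>> carry_out:
  gripper: [0.05,0.05,0.05,0.05,0.05]
  slide:
    - [0,0,0]
    - [0,0,0]
    - [0,0,0]
    - [0,0,0]
    - [0,0,0]
  roll: [0,0,0,0,0]
  squeeze: 50

```text
t: 11.83
tool_pos: [0.4669, 0.0492, 0.1861]
tcp_rot: [0.0, 0.117, 0.993, 0.0]
ft_force: [1.3, 3.0, -1.9]
opening: 0.0152
gripper_force: 50.0
```

Run:
```python
from m import *
plan((.467,.0478,.29,1.3393))
```

```text
t 11.83 p [0.4669 0.0492 0.1861] ang 1.3367 q [-0.34  0.42  0.17  2.1  -0.12  0.63  1.25] F [ 1.3  3.  -1.9] op 0.0152 gf 50.0
slide [-0.02 -0.04 -3.46] roll -0.03 rows 2.5
```

Gripped at 50 N, with the bar between the pads. I'll lift slowly, about 10 cm in total.

>>> carry_out:
  gripper: [0.05,0.05,0.05,0.05,0.05]
  slide:
    - [0,0,-0.05]
    - [0,0,-0.15]
    - [0,0,-0.3]
    - [0,0,-0.5]
    - [0,0,-0.7]
  roll: [0,0,0,0,0]

```text
t: 12.25
tool_pos: [0.4663, 0.0484, 0.2073]
tcp_rot: [-0.0, 0.117, 0.993, -0.0]
ft_force: [0.4, -0.7, -7.2]
opening: 0.0152
gripper_force: 50.0
```

>>> carry_out:
  gripper: [0.05,0.05,0.05,0.05,0.05]
  slide:
    - [0,0,-0.25]
    - [0,0,-0.5]
    - [0,0,-0.75]
    - [0,0,-1]
    - [0,0,-1.25]
  roll: [0,0,0,0,0]

```text
t: 12.67
tool_pos: [0.4667, 0.0487, 0.2454]
tcp_rot: [0.0, 0.117, 0.993, 0.0]
ft_force: [-0.3, 0.4, -8.5]
opening: 0.0153
gripper_force: 50.0
```

>>> carry_out:
  gripper: [0.05,0.05,0.05,0.05,0.05]
  slide:
    - [0,0,-0.25]
    - [0,0,-0.5]
    - [0,0,-0.75]
    - [0,0,-1]
    - [0,0,-1.2]
  roll: [0,0,0,0,0]

```text
t: 13.08
tool_pos: [0.4668, 0.0487, 0.2814]
tcp_rot: [0.0, 0.117, 0.993, 0.0]
ft_force: [-0.2, 0.0, -9.0]
opening: 0.0154
gripper_force: 50.0
```

>>> carry_out:
  gripper: [0.05,0.05,0.05,0.05,0.05]
  slide:
    - [0,0,-0.1]
    - [0,0,-0.2]
    - [0,0,-0.25]
    - [0,0,-0.25]
    - [0,0,-0.25]
  roll: [0,0,0,0,0]

```text
t: 13.5
tool_pos: [0.4665, 0.0487, 0.2878]
tcp_rot: [-0.0, 0.117, 0.993, -0.0]
ft_force: [0.2, 0.1, -7.5]
opening: 0.0148
gripper_force: 50.0
```

>>> carry_out:
  gripper: [0.05,0.05,0.05,0.05,0.05]
  slide:
    - [0,0,0]
    - [0,0,0]
    - [0,0,0]
    - [0,0,0]
    - [0,0,0]
  roll: [0,0,0,0,0]

```text
t: 13.92
tool_pos: [0.4667, 0.0487, 0.288]
tcp_rot: [-0.0, 0.117, 0.993, -0.0]
ft_force: [0.1, 0.1, -7.8]
opening: 0.0153
gripper_force: 50.0
```

Run:
```python
from m import *
plan((.467,.0478,.29,1.3393))
f,w=snap("side"); save(cv2.resize(f[120:310,220:400],None,fx=3,fy=3,interpolation=cv2.INTER_CUBIC),"pics/l1.png")
for g in[(.53,.098),(.4325,.121),(.404,.0),(.502,-.023)]:
    m=(np.hypot(w[...,0]-g[0],w[...,1]-g[1])<.025)&(w[...,2]>.1)&(w[...,2]<.235)
    print(meas(g,.145,.205,w), "top z",np.percentile(w[m][:,2],97).round(4))
```

```text
t 13.92 p [0.4667 0.0487 0.288 ] ang 1.3361 q [-0.37  0.25  0.2   2.03 -0.06  0.87  1.2 ] F [ 0.1  0.1 -7.8] op 0.0153 gf 50.0
slide [-0.02 -0.03 -0.07] roll -0.03 rows 0.1
(array([0.5298, 0.0964]), 200) top z 0.2171
(array([0.4323, 0.1194]), 262) top z 0.2174
(array([ 0.4037, -0.0008]), 256) top z 0.2171
(array([ 0.5016, -0.0251]), 216) top z 0.2181
```

View pics/l1.png

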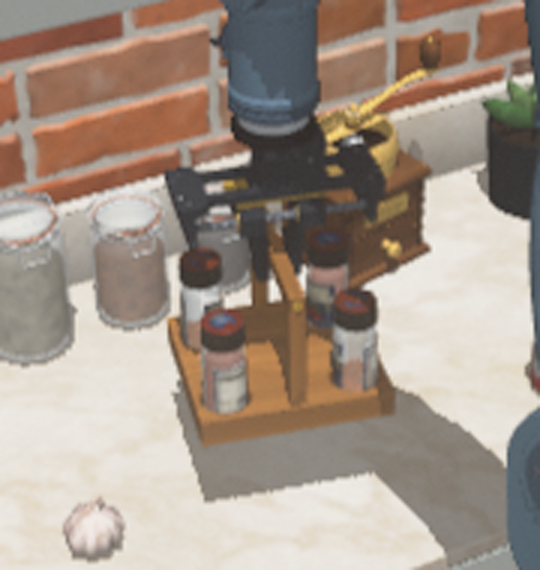

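The carrier is up about 10 cm and level, with all four jar tops within 1 mm of each other at z = 0.217. All the jars are in their pockets. I'll hold a moment longer, then hand in.

>>> carry_out:
  gripper: [0.05,0.05,0.05,0.05,0.05]
  slide:
    - [0,0,0]
    - [0,0,0]
    - [0,0,0]
    - [0,0,0]
    - [0,0,0]
  roll: [0,0,0,0,0]

```text
t: 14.38
tool_pos: [0.4667, 0.0487, 0.288]
tcp_rot: [0.0, 0.117, 0.993, 0.0]
ft_force: [0.8, -0.1, -7.7]
opening: 0.0153
gripper_force: 50.0
```

```bash
python3 -c "
from plant import robot
print(robot.hand_in())"
```

```text
the job is handed in; nothing more can be done
None
```

The loose jar stands in the empty pocket, and the arm is holding the carrier by its handle, level and still with all four jars in it, about 10 cm above the counter; the job is handed in at about 14 s, and no verdict was returned.

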